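Snap the missing stud cap onto a washer cover

TASK

A washer's service cover lies on the folding table: two of its three studs already wear their snap caps, one is still bare. Pick up the loose cap that matches the fitted ones (not the wide filter cap), press it straight down onto the bare stud through the click until it sits fully home on the panel, and finish while still holding it pressed firmly down with the gripper: do not let go. Leave everything else on the table where it is.

Things in the scene. Friction and masses are not known exactly. Their poses are not given: they have to be found in the camera images.
- panel: Washer service cover, grey plate 170 (x) x 310 (y) x 18 mm, fixed flat on the table, turned up to about 25 degrees; origin at the centre of its underside. Three studs in a row along its y: post0 at -95 mm, post1 in the middle, post2 at +95 mm. Two wear caps, one is bare; which one differs from start to start.
- post0 (a point): First of the three studs. The point is on the stud's axis on the panel's top face (18 mm above the table), where a cap's foot seats; z up. A bare stud: 17 mm diameter, tapered tip 18 mm above this point, four sprung balls standing out to 25 mm diameter. A cap meets them 13 mm above home, takes a 6 to 12 N push over 4 mm, then clicks: the force drops and the balls draw it down to the panel.
- post1 (a point): Second of the three studs. The point is on the stud's axis on the panel's top face (18 mm above the table), where a cap's foot seats; z up. A bare stud: 17 mm diameter, tapered tip 18 mm above this point, four sprung balls standing out to 25 mm diameter. A cap meets them 13 mm above home, takes a 6 to 12 N push over 4 mm, then clicks: the force drops and the balls draw it down to the panel.
- post2 (a point): Third of the three studs. The point is on the stud's axis on the panel's top face (18 mm above the table), where a cap's foot seats; z up. A bare stud: 17 mm diameter, tapered tip 18 mm above this point, four sprung balls standing out to 25 mm diameter. A cap meets them 13 mm above home, takes a 6 to 12 N push over 4 mm, then clicks: the force drops and the balls draw it down to the panel.
- cap: The loose white plastic snap cap, 40 g: round body 40 mm in diameter, 32 mm high, vertical sides, flat solid top 12 mm thick, flange 52 mm in diameter and 4.5 mm high round the foot; hollow below (mouth 21 mm, cavity 20 mm deep). Stands upright on the table, open side down. Origin at the centre of its underside, z up; fully home, its origin is at the post point.
- fitted_a: One of the two caps already on studs, firmly fixed, same shape as the loose cap; origin at the centre of its underside, at the post point it covers.
- fitted_b: The other cap already on a stud, firmly fixed, same shape as the loose cap; origin at the centre of its underside, at the post point it covers.
- filter_cap: Bystander: wide flat white drain-filter cap, disc 62 mm in diameter and 16 mm high with a straight bar grip (50 x 10 mm, 14 mm high) on top; lies near the loose cap. Origin at the centre of its underside.
- detergent: Bystander: white detergent bottle, 80 mm in diameter, 210 mm tall, origin at the centre of its underside.
- screwdriver: Bystander: screwdriver lying on the table, about 200 mm long, origin under its middle.
- coin_tray: Bystander: open dark steel coin tray 110 x 130 x 35 mm, origin at the centre of its underside.
Things that resemble listed ones, but are neither listed nor needed, are in the scene too. What is shaped like the cap but brown or turquoise is not meant.

How it is judged:
By the outcome, as a careful person would: the job done as asked, in the order asked, and still so for the second after the job is handed in, while the arm keeps its last pose, push and grip.
It also fails if it takes over 38 s, if anything falls off the work surface, if the arm or the gripper's body presses on something with over 40 N, if the wrist force passes 120 N, or if a joint passes its speed limit or range.

ROBOT

A 6-joint arm with a two-finger parallel gripper is mounted at the origin on the work surface. World frame = base frame: x ahead of the robot, y to its left, z up, the work surface at z = 0. Lengths are in m, angles in degrees, forces in N, time in s.
With the tool pointing down it reaches from about 0.425 to 1.125 m from the base axis. Payload 14.9 kg.
Tool frame: the origin (TCP) lies on the mounting face of the last link; the fingertips stand 191 mm ahead of it and the grasp point (between the pads) lies 172 mm ahead of it; x points along the fingers, z is the direction in which the jaws open and shut, and the axes are right-handed (so a half turn about x gives the same grasp; the last joint's range is limited). The gripper opens to 91 mm and grips with 3 to 60 N. Pads are 32 mm wide; open, the fingers measure 118 mm over their backs; the gripper's body (76 mm by 178 mm) begins 60 mm behind the grasp point.
Start: joints at [-67.626, 21.709, 99.362, -0, 58.929, -1.908], TCP at [0.288, -0.638, 0.405] pointing down, gripper open.
Joint ranges: [-158.91, 158.91], [-42.39, 125.64], [0.06, 152.35], [-60.88, 240.88], [17.5, 164.5], [-176.32, 176.32]. Speed limits (degrees/s): [108.29, 108.29, 136.94, 180, 180, 180].

INTERFACE

Orientations are given as [roll, pitch, yaw] about the fixed x, y, z axes, in that order (R = Rz(yaw) Ry(pitch) Rx(roll)).
In Python, from cell import robot gives the robot as it stands.
- The arm moves only by the tool send_rows, never from a script. Its argument "targets" is a list of rows, each a list of 2 entries, a list of its own where there are three numbers: the shift along the tool's x, y, z in mm, then the turn, a rotation vector about the tool's x, y, z in degrees. A call has exactly 8 rows; each row is the pose to reach, as a shift and turn from the pose commanded when the call began, along the tool's axes at that moment; what a row does not reach only later rows make up. A row lasts 1/12 s, in which the tool goes at most 41.7 mm and 7.16 degrees, less where a joint would pass 70% of its speed; a pose out of reach is approached as far as the arm can. A call with a gripper value outside its range is refused whole. "grip" is the opening, from -1 (shut) to 1 (fully open), set as the call begins (left out, the last holds). The fingers move at their own pace and stop on an object; the grip force is fixed at half the most. Time passes only in rows, so rows that repeat a pose let the fingers close, or fill a call up. It gives the time, the measured TCP pose, the force and the opening at its end, in the units of the state.
- robot.sense(): the state, without advancing time (a new reading comes with each control period).
- robot.camera(name): name is "scene" or "top" or "wrist"; returns a dict with "frame" (420x560x3 uint8, red, green, blue), "depth" (420x560 float32, m along the optical axis (not along the pixel's ray), 0 where there is no reading), "camera_matrix" (3x3 intrinsics, pixels), "distortion" ([k1, k2, p1, p2, k3] as OpenCV has them; the pictures are not rectified), "cam_to_world" (4x4, takes a point from camera to world coordinates); the wrist camera has in their place "mount" (4x4, takes a point from camera to tool coordinates, whose origin is the TCP and whose axes are the tool frame's). Camera axes: x right, y down, z forward; pixel columns grow to the right and rows downward; lengths in m; the calibration is good to about 2 mm. A picture is of the moment at which its call begins: read the wrist's pose just before it.
- robot.sign_off(): hands the job in, once; it reports no verdict.
Trained networks look in the newest picture that a camera, given by its name, has taken for a name from the list of things; names that differ only in an ending like _2 or _b are one class to them, and where a whole thing is asked for, a point or a joint stands for the part that bears it (a point fixed in the world has none). Each returns a list of dicts, best first, with "p" (0 to 1); they miss things now and then, are a little off and sometimes report something else, mostly with a low value. They report only what shows in the picture. A call takes as long as a camera call. They do not tell look-alikes from the thing itself.
- robot.silhouettes(target, camera): "mask" (420x560 bool, what is visible of it) and "bbox" ([centre column, centre row, width, height] in pixels, round what is visible of it).
- robot.landmark_of(target, camera): "centre" ([column, row] in pixels: a listed point, or the origin of a listed thing).
The state is a dict: "t": time; "joint_pos": joint angles; "qd": joint speeds; "joint_efforts": joint torques, N m; "ee_pos": TCP position; "tcp_rot": TCP orientation; "force": force on the tool from outside, world axes, zero at the start; "torque": the same for the moment, N m; "width": opening from 0.0 (shut) to 1.0 (fully open).
Only numpy, scipy, OpenCV 4.12 (cv2) and the standard library are available. Lean on these libraries where they do the work, as an engineer would, in place of code of your own. Each camera call takes 0.05 s, during which the arm holds its last target. There are 200 camera calls.

## Working session

There is one attempt and no reset: what is moved stays moved. The work goes in short steps, Python scripts to look and compute and a tool call to move; the robot and the scene stay as the last step left them, time stands still between calls to the robot, and variables do not carry over. Pictures are saved under pics/ and viewed, about 8 in all and at most 12, crops included, and the job is handed in when it is done.

Besides the shell and the picture viewer there is one more tool, called after ">>>" as a command line: name --argument value ..., lists and objects as JSON in quotes. send_rows: Moves the arm, as the interface text tells. Its arguments: {"type":"object","properties":{"targets":{"type":"array"},"grip":{"type":"number"}},"required":["targets"]}

```bash
ls; mkdir -p pics; cat > h.py <<'E'
import numpy as np, cv2
from scipy.spatial.transform import Rotation as R
from cell import robot
def tool():
    s=robot.sense(); T=np.eye(4); T[:3,:3]=R.from_euler('xyz',s['tcp_rot'],degrees=True).as_matrix(); T[:3,3]=s['ee_pos']; return s,T
def shot(n):
    s,T=tool(); c=robot.camera(n)
    c['M']=T@c['mount'] if n=='wrist' else c['cam_to_world']
    return c
def ray(c,px):
    u=cv2.undistortPoints(np.float32(px).reshape(-1,1,2),c['camera_matrix'],np.array(c['distortion']))[:,0]
    return np.c_[u,np.ones(len(u))]@c['M'][:3,:3].T, c['M'][:3,3]
def onplane(c,px,z):
    d,o=ray(c,px); return o+d*((z-o[2])/d[:,2:])
def cloud(c):
    h,w=c['depth'].shape; uv=np.dstack(np.meshgrid(np.arange(w),np.arange(h))).reshape(-1,2)
    d,o=ray(c,uv); return (o+d*c['depth'].reshape(-1,1)).reshape(h,w,3)
def save(c,n): cv2.imwrite('pics/'+n+'.png',c['frame'][:,:,::-1])
E
python3 - <<'E'
from h import *
np.set_printoptions(precision=4,suppress=True)
print(robot.sense())
for n in ('top','scene'):
    c=shot(n); save(c,n+'1'); P=cloud(c); print(n,c['M'])
    for t in ('panel','post0','post1','post2','cap','fitted_a','filter_cap','detergent','screwdriver','coin_tray'):
        for l in robot.landmark_of(t,n)[:4]:
            u=np.array(l['centre']); i=np.clip(u.round().astype(int),0,[559,419])
            print(n,t,round(l['p'],2),u.round(1),onplane(c,u,0.018 if t[:3] in('pos','fit') else 0)[0],P[i[1],i[0]])
E
```

```text
pics
{'t': 0.0, 'joint_pos': array([-67.6263,  21.7386,  99.3926,   0.0014,  58.9263,  -1.9121]), 'qd': array([ 0.0557,  0.0166, -0.1484, -0.0222, -0.0489,  0.0608]), 'joint_efforts': array([ -0.0018, -76.3727, -43.4362,   0.065 ,   0.0425,  -0.0001]), 'ee_pos': array([ 0.2878, -0.6379,  0.4041]), 'tcp_rot': array([176.886 ,  89.9425, 111.171 ]), 'force': array([-0.099 ,  0.2723, -0.169 ]), 'torque': array([-0.029 ,  0.0257,  0.0106]), 'width': 0.9996932396440313}
top [[-0.0222 -0.992   0.1239  0.4206]
 [-0.9998  0.0223 -0.0001 -0.1   ]
 [-0.0027 -0.1239 -0.9923  0.9869]
 [ 0.      0.      0.      1.    ]]
top panel 0.8 [180.  203.9] [0.5594 0.1333 0.    ] [0.5545 0.1254 0.0334]
top post0 0.94 [216.3 206.8] [0.5485 0.0474 0.018 ] [0.5437 0.043  0.0512]
top post0 0.71 [179.6 202. ] [0.5612 0.13   0.018 ] [0.5589 0.1254 0.0335]
top post0 0.57 [137.6 195.6] [0.578 0.226 0.018] [0.572  0.2145 0.0495]
top post1 0.94 [216.3 206.8] [0.5485 0.0474 0.018 ] [0.5437 0.043  0.0512]
top post1 0.71 [179.6 202. ] [0.5612 0.13   0.018 ] [0.5589 0.1254 0.0335]
top post1 0.57 [137.6 195.6] [0.578 0.22
[... 2195 characters left out ...]
 ] [ 0.4715 -0.2279  0.0141]
scene cap 0.6 [281.7 202.5] [ 0.4588 -0.1321  0.    ] [ 0.4666 -0.1243  0.0112]
scene cap 0.51 [271.8 175.2] [ 0.3891 -0.2345  0.    ] [ 0.3902 -0.2327  0.0023]
scene fitted_a 0.78 [373.7 303.7] [0.579  0.2333 0.018 ] [0.5883 0.2374 0.0304]
scene fitted_a 0.61 [311.1 247.4] [0.5455 0.0387 0.018 ] [0.5627 0.0504 0.0413]
scene filter_cap 0.64 [210.8 207.6] [ 0.6036 -0.2524  0.    ] [ 0.6157 -0.2349  0.017 ]
scene detergent 0.75 [180.5 240.3] [ 0.7323 -0.2135  0.    ] [ 0.7546 -0.1758  0.0445]
scene screwdriver 0.76 [165.8 182.5] [ 0.6224 -0.4268 -0.    ] [ 0.7446 -0.2034  0.19  ]
scene coin_tray 0.65 [233.7 141.5] [ 0.3431 -0.4469  0.    ] [ 0.3505 -0.4371  0.0058]
```

View pics/top1.png

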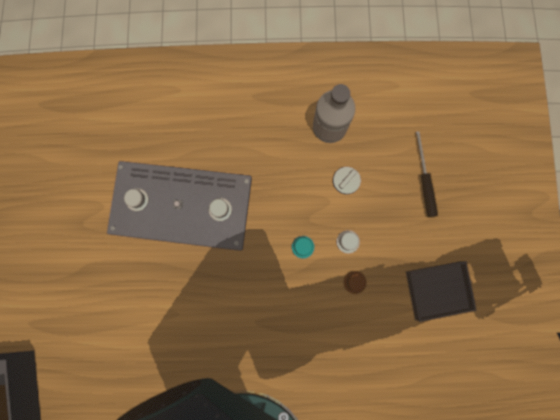

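```bash
python3 - <<'E'
from h import *
c=cv2.imread('pics/top1.png')[190:320,280:400]; s=cv2.imread('pics/scene1.png')[150:240,200:320]
cv2.imwrite('pics/crop1.png',np.hstack([cv2.resize(c,(400,433),interpolation=2),cv2.resize(s,(400,300),interpolation=2)[:].copy() if 0 else cv2.copyMakeBorder(cv2.resize(s,(400,300),interpolation=2),0,133,0,0,0)]))
E
```

```text
(no output)
```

View pics/crop1.png

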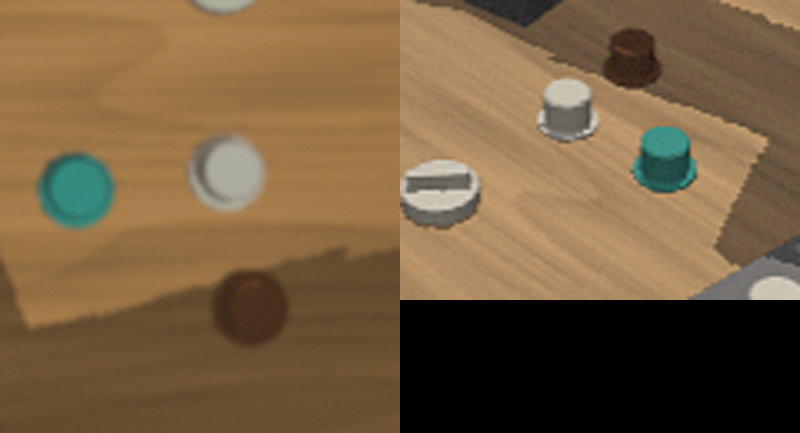

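The top view shows the cover with caps at (135,199) and (220,209) and a bare middle stud (post1) at (177,203). Candidates for the cap:
- teal look-alike (303,247)
- brown look-alike (355,282)
- wide filter cap with bar grip (347,180)
- white cap with flange (348,241)

The close crop confirms the white one at (348,241).

```bash
cat >> h.py <<'E'
def circ(c,xy,z0,z1,r=.03):
    "centre of the flat top between heights z0..z1 near xy"
    P=cloud(c); m=(c['depth']>0)&(np.hypot(P[...,0]-xy[0],P[...,1]-xy[1])<r)&(P[...,2]>z0)&(P[...,2]<z1)
    ct=cv2.minEnclosingCircle(P[m][:,:2].astype(np.float32)*1000)
    return m.sum(), P[m].mean(0), np.array(ct[0])/1000, ct[1], np.percentile(P[m][:,2],[5,50,95])
def plan(xyz,jaw=None):
    "shift(mm)/turn(deg) in tool axes so grasp point comes to xyz, tool down, jaws along angle jaw (deg, world)"
    s,T=tool(); z=T[:3,2]; a=np.degrees(np.arctan2(z[1],z[0]))
    if jaw is None: jaw=a
    jaw=a+((jaw-a+90)%180-90); j=np.radians(jaw)
    x=np.array([0,0,-1.]); zz=np.array([np.cos(j),np.sin(j),0]); G=np.c_[x,np.cross(zz,x),zz]
    tcp=np.array(xyz)-.172*x
    print('t',round(s['t'],2),'ee',s['ee_pos'],'grasp',s['ee_pos']+.172*T[:3,0],'jaw',a.round(1),'->',round(jaw,1),'q6',s['joint_pos'][5].round(1))
    print('shift',((tcp-T[:3,3])@T[:3,:3]*1000).round(1),'turn',R.from_matrix(T[:3,:3].T@G).as_rotvec(degrees=True).round(2))
    print('tool axes rows x,y,z in world\n',T[:3,:3].T.round(3))
E
python3 - <<'E'
from h import *
np.set_printoptions(precision=4,suppress=True)
for n in('top','scene'):
    c=shot(n)
    print('cap',circ(c,(.472,-.24),.024,.045))
    print('studs/fits',[circ(c,p,.042,.065) for p in((.545,.042),(.567,.22))],circ(c,(.558,.13),.026,.05,.02))
plan((.472,-.24,.13),-45); plan((.472,-.24,.13),135+90)
E
```

```text
cap (np.int64(262), array([ 0.4653, -0.2441,  0.0314]), array([ 0.4655, -0.2448]), 19.928556442260742, array([0.0284, 0.0316, 0.034 ]))
studs/fits [(np.int64(269), array([0.5427, 0.0394, 0.0492]), array([0.543 , 0.0393]), 20.296649932861328, array([0.0462, 0.0493, 0.0521])), (np.int64(260), array([0.5689, 0.2263, 0.049 ]), array([0.5693, 0.227 ]), 20.00510025024414, array([0.0454, 0.0492, 0.0523]))] (np.int64(66), array([0.5556, 0.1322, 0.0327]), array([0.5563, 0.132 ]), 12.130477905273438, array([0.028 , 0.0331, 0.0368]))
cap (np.int64(121), array([ 0.4719, -0.2407,  0.0302]), array([ 0.471, -0.243]), 20.884172439575195, array([0.0247, 0.0308, 0.0329]))
studs/fits [(np.int64(201), array([0.5485, 0.0419, 0.0485]), array([0.5465, 0.0406]), 20.409847259521484, array([0.0436, 0.0489, 0.051 ])), (np.int64(268), array([0.5739, 0.2293, 0.0488]), array([0.5721, 0.228 ]), 20.47027015686035, array([0.0444, 0.0492, 0.0511]))] (np.int64(64), array([0.5614, 0.1361, 0.0316]), array([0.5597, 0.1351]), 12.054512977600098, array([0.027 , 0.0317, 0.0357]))
t 1.2 ee [ 0.2879 -0.6381  0.4047] grasp [ 0.2878 -0.6381  0.2327] jaw -65.7 -> -45.0 q6 -1.9
shift [ 102.7  331.6 -287.1] turn [-20.72  -0.    -0.  ]
tool axes rows x,y,z in world
 [[-0.     0.    -1.   ]
 [ 0.912  0.411  0.   ]
 [ 0.411 -0.912 -0.   ]]
t 1.2 ee [ 0.2879 -0.6381  0.4047] grasp [ 0.2878 -0.6381  0.2327] jaw -65.7 -> -135.0 q6 -1.9
shift [ 102.7  331.6 -287.1] turn [69.28 -0.    0.  ]
tool axes rows x,y,z in world
 [[-0.     0.    -1.   ]
 [ 0.912  0.411  0.   ]
 [ 0.411 -0.912 -0.   ]]
```

>>> send_rows --targets '[[[6,29,-26],[-3,0,0]],[[12,58,-52],[-6,0,0]],[[20,88,-78],[-9,0,0]],[[28,118,-104],[-12,0,0]],[[36,148,-130],[-15,0,0]],[[44,178,-156],[-18,0,0]],[[52,208,-182],[-20.7,0,0]],[[60,238,-208],[-20.7,0,0]]]' --grip 1

```text
t: 1.87
ee_pos: [0.4197, -0.3489, 0.3446]
tcp_rot: [2.8, 90.0, -42.1]
force: [1.5, -0.1, 0.1]
width: 0.999
```

```bash
python3 - <<'E'
from h import *
np.set_printoptions(precision=4,suppress=True)
c=shot('wrist'); save(c,'w1')
print(circ(c,(.468,-.243),.024,.045)); plan((.468,-.244,.14),-45)
c=shot('wrist')
for l in robot.landmark_of('cap','wrist')[:3]: print(l,onplane(c,l['centre'],0))
E
```

```text
(np.int64(1720), array([ 0.4661, -0.2451,  0.0325]), array([ 0.466 , -0.2446]), 20.35594367980957, array([0.0308, 0.0327, 0.034 ]))
t 1.92 ee [ 0.4209 -0.3441  0.3428] grasp [ 0.4206 -0.3436  0.1708] jaw -44.9 -> -45.0 q6 3.1
shift [ 31.  104.1 -37.2] turn [ 0.1  -0.17 -0.05]
tool axes rows x,y,z in world
 [[-0.001  0.003 -1.   ]
 [ 0.706  0.708  0.001]
 [ 0.708 -0.706 -0.003]]
{'centre': [184.0, 167.9], 'p': 0.94} [[ 0.3731 -0.2551  0.    ]]
{'centre': [237.1, 91.0], 'p': 0.93} [[ 0.4668 -0.2422  0.    ]]
{'centre': [154.4, 19.5], 'p': 0.7} [[ 0.4585 -0.1421  0.    ]]
```

>>> send_rows --targets '[[[14,27,-10],[0,0,0]],[[28,54,-20],[0,0,0]],[[42,78,-30],[0,0,0]],[[56,98,-38],[0,0,0]],[[68,106,-41],[0,0,0]],[[73,108.5,-42],[0,0,0]],[[73,108.5,-42],[0,0,0]],[[73,108.5,-42],[0,0,0]]]'

```text
t: 2.68
ee_pos: [0.4663, -0.2453, 0.272]
tcp_rot: [-25.3, 90.0, -70.3]
force: [-0.3, 0.2, 0.2]
width: 0.999
```

```bash
python3 - <<'E'
from h import *
np.set_printoptions(precision=4,suppress=True)
c=shot('wrist'); save(c,'w2')
print(circ(c,(.467,-.244),.024,.045)); plan((.467,-.244,.026),-45)
for l in robot.landmark_of('cap','wrist')[:3]: print(l,onplane(c,l['centre'],0))
E
```

```text
(np.int64(2248), array([ 0.4666, -0.2431,  0.0325]), array([ 0.4655, -0.244 ]), 20.11019515991211, array([0.0307, 0.0327, 0.0339]))
t 2.73 ee [ 0.4663 -0.2454  0.2723] grasp [ 0.4664 -0.2455  0.1003] jaw -45.1 -> -45.0 q6 14.8
shift [74.3  1.5 -0.6] turn [-0.07  0.05 -0.01]
tool axes rows x,y,z in world
 [[ 0.001 -0.    -1.   ]
 [ 0.708  0.706  0.   ]
 [ 0.706 -0.708  0.001]]
{'centre': [178.0, 132.2], 'p': 0.94} [[ 0.4579 -0.1444  0.    ]]
{'centre': [271.7, 211.8], 'p': 0.92} [[ 0.464  -0.2423  0.    ]]
{'centre': [213.1, 289.5], 'p': 0.59} [[ 0.3762 -0.2556  0.    ]]
```

View pics/w2.png

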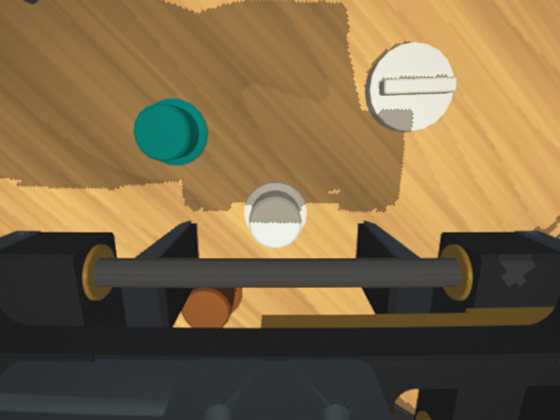

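>>> send_rows --targets '[[[14,0.5,0],[0,0,0]],[[28,1,-0.5],[0,0,0]],[[42,1,-0.5],[0,0,0]],[[54,1,-0.5],[0,0,0]],[[64,1,-0.5],[0,0,0]],[[70,1,-0.5],[0,0,0]],[[74,1,-0.5],[0,0,0]],[[74,1,-0.5],[0,0,0]]]'

```text
t: 3.45
ee_pos: [0.4666, -0.2433, 0.1973]
tcp_rot: [-164.0, 90.0, 151.0]
force: [-0.1, 0.3, -0.2]
width: 1.002
```

>>> send_rows --targets '[[[0,0,0],[0,0,0]],[[0,0,0],[0,0,0]],[[0,0,0],[0,0,0]],[[0,0,0],[0,0,0]],[[0,0,0],[0,0,0]],[[0,0,0],[0,0,0]],[[0,0,0],[0,0,0]],[[0,0,0],[0,0,0]]]' --grip -1

```text
t: 4.12
ee_pos: [0.4667, -0.2431, 0.1978]
tcp_rot: [18.7, 90.0, -26.4]
force: [-0.4, 0.5, -0.5]
width: 0.444
```

>>> send_rows --targets '[[[-15,0,0],[0,0,0]],[[-45,0,0],[0,0,0]],[[-75,10,-6],[0,0,0]],[[-95,35,-22],[0,0,0]],[[-100,68,-42],[0,0,0]],[[-100,101,-62],[0,0,0]],[[-100,134,-82],[0,0,0]],[[-100,167,-102],[0,0,0]]]'

```text
t: 4.78
ee_pos: [0.5127, -0.0512, 0.2981]
tcp_rot: [40.1, 90.0, -4.9]
force: [-0.1, -0.7, -1.3]
width: 0.437
```

>>> send_rows --targets '[[[0,33,-20],[0,0,0]],[[0,66,-40],[0,0,0]],[[0,99,-60],[0,0,0]],[[0,128,-79],[0,0,0]],[[0,148,-92],[0,0,0]],[[0,159,-99],[0,0,0]],[[0,163.5,-102],[0,0,0]],[[0,163.5,-102],[0,0,0]]]'

```text
t: 5.45
ee_pos: [0.5562, 0.1351, 0.2976]
tcp_rot: [-116.1, 90.0, -161.0]
force: [-0.1, -0.3, -0.5]
width: 0.435
```

```bash
python3 - <<'E'
from h import *
np.set_printoptions(precision=4,suppress=True)
plan((.5575,.1335,.07)); print(robot.sense()['width'],robot.sense()['force'])
ims=[]
for n in('top','scene','wrist'):
    c=shot(n); print(n)
    for p in((.5435,.04),(.57,.2275)): print('fit',circ(c,p,.042,.065) if (np.abs(cloud(c)[...,:2]-p).sum(-1)<.01).any() else 0)
    if n!='top':save(c,n+'3'); ims.append(c['frame'][:,:,::-1])
    try: print('stud',circ(c,(.558,.134),.026,.05,.02)); print('held',circ(c,(.558,.134),.12,.145,.024))
    except Exception as e: print(e)
cv2.imwrite('pics/both3.png',cv2.resize(np.hstack(ims),(800,300),interpolation=3))
E
```

```text
t 5.45 ee [0.5562 0.1351 0.2976] grasp [0.5562 0.1351 0.1256] jaw -45.0 -> -45.0 q6 56.3
shift [55.6 -0.2  2. ] turn [ 0.   -0.01  0.01]
tool axes rows x,y,z in world
 [[-0.    -0.    -1.   ]
 [ 0.707  0.708 -0.   ]
 [ 0.708 -0.707 -0.   ]]
0.4349545775770633 [-0.1218 -0.3205 -0.5025]
top
fit (np.int64(273), array([0.5425, 0.0391, 0.0494]), array([0.5427, 0.0394]), 20.244029998779297, array([0.0467, 0.0494, 0.0519]))
fit 0
stud (np.int64(7), array([0.549 , 0.1272, 0.0299]), array([0.552 , 0.1279]), 6.446900367736816, array([0.0264, 0.0309, 0.0316]))
held (np.int64(75), array([0.5487, 0.121 , 0.1295]), array([0.5515, 0.1257]), 16.535913467407227, array([0.123 , 0.1302, 0.1329]))
scene
fit (np.int64(198), array([0.5483, 0.0419, 0.0486]), array([0.5467, 0.0413]), 20.544218063354492, array([0.0439, 0.0489, 0.0511]))
fit (np.int64(266), array([0.5739, 0.2294, 0.049 ]), array([0.5716, 0.2282]), 20.64764404296875, array([0.0442, 0.0493, 0.0515]))
stud (np.int64(64), array([0.5616, 0.1363, 0.0317]), array([0.5597, 0.135 ]), 12.03641414642334, array([0.0276, 0.0318, 0.0362]))
held (np.int64(283), array([0.5592, 0.1388, 0.1302]), array([0.5566, 0.1355]), 21.8814754486084, array([0.1222, 0.1307, 0.1366]))
wrist
fit 0
fit (np.int64(2614), array([0.5701, 0.2272, 0.0505]), array([0.5695, 0.2278]), 20.32579803466797, array([0.0488, 0.0507, 0.0519]))
stud (np.int64(68), array([0.5633, 0.1402, 0.0307]), array([0.5618, 0.1394]), 5.494712829589844, array([0.0281, 0.0311, 0.033 ]))
held (np.int64(2841), array([0.5601, 0.1367, 0.1315]), array([0.5581, 0.1341]), 23.92266082763672, array([0.1231, 0.1323, 0.1343]))
```

View pics/both3.png

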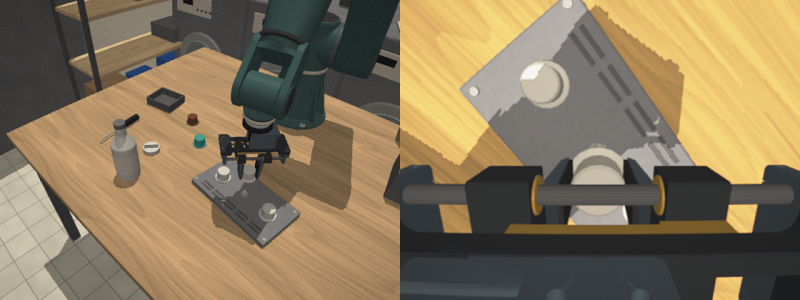

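Scene view: the white cap sits in the gripper over the cover. Wrist view: the cap is held between the fingers at about (600,190), with a fitted cap at (543,85).

>>> send_rows --targets '[[[10,0,0.5],[0,0,0]],[[22,0,1],[0,0,0]],[[34,0,1],[0,0,0]],[[44,0,1],[0,0,0]],[[51,0,1],[0,0,0]],[[55,0,1],[0,0,0]],[[55,0,1],[0,0,0]],[[55,0,1],[0,0,0]]]'

```text
t: 6.27
ee_pos: [0.557, 0.1341, 0.2426]
tcp_rot: [-131.0, 90.0, -176.0]
force: [0.4, -0.3, -0.7]
width: 0.435
```

```bash
python3 - <<'E'
from h import *
np.set_printoptions(precision=4,suppress=True)
plan((.557,.1345,.0438)); print(robot.sense()['width'],robot.sense()['force'])
c=shot('scene'); w=shot('wrist')
a=cv2.resize(c['frame'][220:340,270:430,::-1],(800,600),interpolation=2)
cv2.imwrite('pics/near4.png',a)
E
```

```text
t 6.27 ee [0.557  0.1341 0.2426] grasp [0.557  0.1341 0.0706] jaw -45.0 -> -45.0 q6 56.2
shift [26.8  0.3 -0.3] turn [ 0.   -0.01  0.01]
tool axes rows x,y,z in world
 [[-0.    -0.    -1.   ]
 [ 0.707  0.707 -0.   ]
 [ 0.707 -0.707 -0.   ]]
0.43532401393619563 [ 0.393  -0.2577 -0.7465]
```

View pics/near4.png

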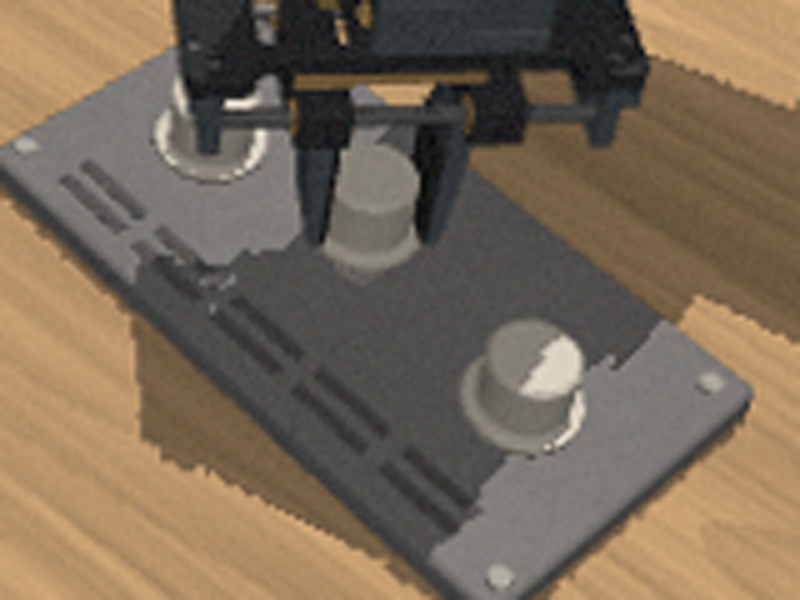

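The cap hovers over the stud at crop (370,240), and the stud shows below its rim at about (360,275). I'll compare it with the fitted caps using the same camera and method.

```bash
python3 - <<'E'
from h import *
np.set_printoptions(precision=4,suppress=True)
y=np.array([.707,.707]); z=np.array([.707,-.707])
def top(c,xy,zt):
    P=cloud(c); d=P[...,:2]-xy; F=c['frame'].astype(int)
    m=(c['depth']>0)&(np.hypot(d[...,0],d[...,1])<.027)&(abs(P[...,2]-zt)<.006)&(F.mean(-1)>80)
    q=P[m][:,:2]; e=[np.percentile(q@a,[1,99]).mean() for a in(y,z)]
    return m.sum(),q.mean(0),np.percentile(P[m][:,2],50),e[0]*y+e[1]*z,[np.ptp(np.percentile(q@a,[1,99])) for a in(y,z)]
for n in('scene','top'):
    c=shot(n)
    for nm,p,h in(('a',(.545,.0405),.049),('b',(.571,.228),.049),('held',(.558,.135),.076)):
        try: print(n,nm,*top(c,np.array(p),h))
        except Exception as e: print(n,nm,e)
E
```

```text
scene a 37 [0.5534 0.0412] 0.04826425723925709 [0.5498 0.0441] [np.float64(0.026977673329753316), np.float64(0.03832866761876835)]
scene b 265 [0.5738 0.2294] 0.04935628217203358 [0.5717 0.229 ] [np.float64(0.03695786538368595), np.float64(0.03670984374124947)]
scene held 210 [0.561  0.1367] 0.07614971840467905 [0.559  0.1357] [np.float64(0.03604720099617231), np.float64(0.034431987715365764)]
top a 270 [0.5427 0.0394] 0.049279562960660994 [0.5428 0.0398] [np.float64(0.0374428218415806), np.float64(0.03703657227088164)]
top b index -1 is out of bounds for axis 0 with size 0
top held 17 [0.5483 0.1192] 0.07665568629140473 [0.5525 0.1203] [np.float64(0.01660848514180302), np.float64(0.02174476783496937)]
```

Same-camera comparison: the held cap is within about 1 mm of the stud. I'll press down now.

>>> send_rows --targets '[[[5,0,0],[0,0,0]],[[9,0,0],[0,0,0]],[[12,0,0],[0,0,0]],[[14,0,0],[0,0,0]],[[15,0,0],[0,0,0]],[[16,0,0],[0,0,0]],[[17,0,0],[0,0,0]],[[17,0,0],[0,0,0]]]'

```text
t: 7.13
ee_pos: [0.5573, 0.1343, 0.2261]
tcp_rot: [70.3, 89.9, 25.3]
force: [-1.3, 3.0, 5.3]
width: 0.436
```

>>> send_rows --targets '[[[1,0,0],[0,0,0]],[[2,0,0],[0,0,0]],[[3,0,0],[0,0,0]],[[4,0,0],[0,0,0]],[[5,0,0],[0,0,0]],[[6,0,0],[0,0,0]],[[7,0,0],[0,0,0]],[[8,0,0],[0,0,0]]]'

```text
t: 7.8
ee_pos: [0.5568, 0.134, 0.2174]
tcp_rot: [-116.6, 90.0, -161.6]
force: [0.6, 0.5, -0.4]
width: 0.438
```

>>> send_rows --targets '[[[0.5,0,0],[0,0,0]],[[1,0,0],[0,0,0]],[[1.5,0,0],[0,0,0]],[[2,0,0],[0,0,0]],[[2.5,0,0],[0,0,0]],[[3,0,0],[0,0,0]],[[3.5,0,0],[0,0,0]],[[3.5,0,0],[0,0,0]]]'

```text
t: 8.47
ee_pos: [0.5572, 0.1341, 0.2156]
tcp_rot: [-112.4, 90.0, -157.4]
force: [-10.2, -2.4, 27.1]
width: 0.433
```

```bash
python3 - <<'E'
from h import *
np.set_printoptions(precision=4,suppress=True)
c=shot('scene'); s=robot.sense(); print(s['t'],s['ee_pos'],s['force'],s['torque'],s['width'])
P=cloud(c); F=c['frame'].astype(int)
for p,h in(((.571,.228),.05),((.558,.135),.05)):
    m=(c['depth']>0)&(np.hypot(P[...,0]-p[0],P[...,1]-p[1])<.012)&(abs(P[...,2]-h)<.02)&(F.mean(-1)>80); print(p,m.sum(),np.percentile(P[m][:,2],[10,50,90]))
cv2.imwrite('pics/near5.png',cv2.resize(c['frame'][220:340,270:430,::-1],(800,600),interpolation=2))
E
```

```text
8.5167 [0.5571 0.1341 0.2156] [-9.2545 -2.6063 26.8976] [-0.4901  1.8662 -0.0265] 0.43391468064640465
(0.571, 0.228) 89 [0.0484 0.0496 0.051 ]
(0.558, 0.135) 75 [0.0477 0.049  0.0501]
```

View pics/near5.png

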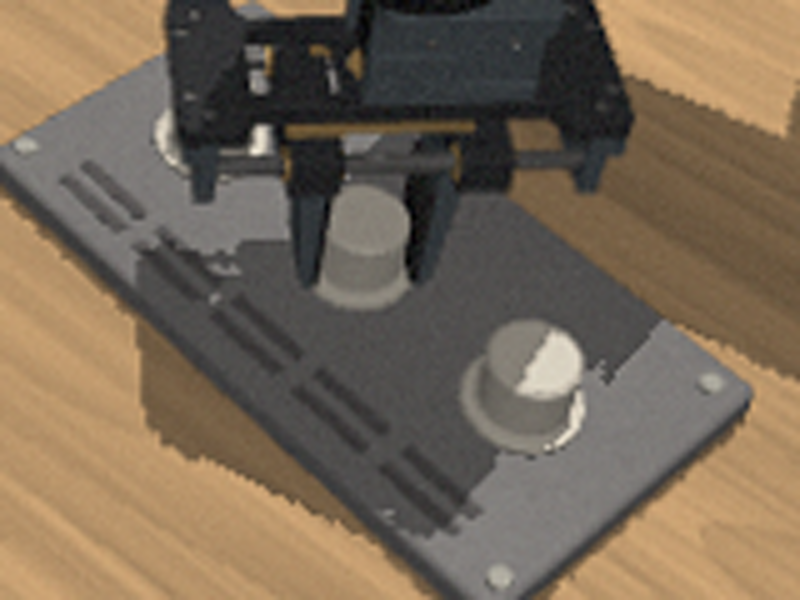

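The cap's flange rests on the panel at crop (363,290). Its top is at 49 mm, like the fitted neighbour's (49.6 mm). The push is 27 N upward on the tool. One hold call will show whether it is steady.

>>> send_rows --targets '[[[0,0,0],[0,0,0]],[[0,0,0],[0,0,0]],[[0,0,0],[0,0,0]],[[0,0,0],[0,0,0]],[[0,0,0],[0,0,0]],[[0,0,0],[0,0,0]],[[0,0,0],[0,0,0]],[[0,0,0],[0,0,0]]]'

```text
t: 9.18
ee_pos: [0.5572, 0.1341, 0.2156]
tcp_rot: [-106.5, 90.0, -151.5]
force: [-10.3, -3.0, 27.2]
width: 0.437
```

```bash
python3 -c "
from cell import robot
print(robot.sign_off())"
```

```text
the job is handed in; nothing more can be done
None
```

I picked up the loose white cap, pressed it through the click onto the bare middle stud (post1), and handed in with the gripper still holding it pressed down.

**Click and seat:** the push rose to about 5 N at the balls, then dropped to about zero past the click. The tool stopped at 215.6 mm, against the 215.8 mm I expected for fully home. The cap's top measured 49.0 mm and the fitted neighbour's 49.6 mm, which agree within measurement noise.

**Hold:** over the last hold of about 0.7 s the downward push stayed at 27 N. The jaws stayed closed on the 40 mm body (opening 0.437, about 40 mm). The clock read about 9.2 s of the 38 s allowed.

**Disagreements:** the scene and top cameras differed by about 3 mm on the stud's position. I relied on comparisons with the fitted caps, which put the cap within about 1 mm of it. A sideways force of about 10 N remained while pressing; it was steady and I left it.

**Not checked:** I did not take a final picture of the rest of the table. The planned path cleared the other items, and no contact showed in the force readings at the end of each move.

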